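# Comb the stirring rods into the drying tray's grooves

## Task

Take the rake from its cork pad and comb it square across the ridges of the drying tray in a full stroke, from the flat strip nearest the pad to the flat strip at the far end, teeth pressed lightly on the sprung deck all the way (about 5 N, never 15 N), so that all four loose rods turn parallel and drop into grooves; comb again if one is left. Do not touch the rods with the gripper, leave the timer and the bowl alone, and finally stand the rake upright in the middle of its pad again, its row of teeth along the pad.

Things in the scene. Friction and masses are not known exactly. Their poses are not given: they have to be found in the camera images.
- tray: Drying tray, fixed; aluminium frame 136 (x) x 252 (y) mm, origin under its centre, yaw within 0.3 rad of the world's. Side walls at x = +-65 mm (6 thick, 124 clear between) rise to 50 mm; end rims are lower than the deck. A wooden deck in it rides on springs: 5 N per mm of sinking, at least 6 mm of travel; it is heavy (1 to 4 kg): touch down slower than 10 mm/s.
- tray_ridges (a point): Point fixed to the frame, 36 mm above the tray's origin: nominal crest height at mid deck. The true unpressed height differs by up to 3 mm either way, unmeasured: find it by feel. 8 ridges along the tray's x, crests at tray y = -84, -60, ... 84 mm, with 7 V grooves between, 11 mm deep, 45-degree sides.
- tray_start (a point): Point fixed to the frame at tray y = +103 mm, nominal deck height: middle of the flat strip (|y| 84 to 121 mm, level with the crests) nearest the pad, where the stroke begins.
- tray_finish (a point): The same at tray y = -103 mm: middle of the flat strip at the far end, where the stroke ends.
- rake: Rake, 92 mm tall, about 0.22 kg, upright on its pad. Origin amid the tooth tips, z up. Six flat steel teeth in a row along its x, each 10 (x) x 34 (y) x 24 mm, toe and heel rounded 2.5 mm, 6 mm gaps, row 90 mm; they bridge the ridges (24 mm apart) and pass over rods in grooves. Head bar 94 x 22 mm, z 22 to 36. Handle block 32 (x) x 24 (y) mm, z 40 to 92: grip it along y.
- pad: Fixed cork pad of the rake, 120 mm (x) by 64 mm (y) by 4 mm, origin at the centre of its underside. It lies on the +y side of the tray; the rake's row of teeth stands along its x axis.
- timer: Kitchen timer, 63 mm across, 38 mm high, loose bystander; origin under its centre.
- bowl: Cupping bowl, 91 mm across, 59 mm high, loose bystander; origin under its centre.
- rod1: Loose steel stirring rod with round ends, 8 mm thick, 100 mm long, 40 g; origin at its centre, x along it. At the start it lies askew across the tray's ridge crests, 30 to 50 degrees off the grooves. Its centre is about 40 mm above the tray's underside when on the crests, about 30.5 mm when in a groove (each give or take 3 mm with the deck).
- rod2: Loose steel stirring rod with round ends, 8 mm thick, 100 mm long, 40 g; origin at its centre, x along it. At the start it lies askew across the tray's ridge crests, 30 to 50 degrees off the grooves. Its centre is about 40 mm above the tray's underside when on the crests, about 30.5 mm when in a groove (each give or take 3 mm with the deck).
- rod3: Loose steel stirring rod with round ends, 8 mm thick, 100 mm long, 40 g; origin at its centre, x along it. At the start it lies askew across the tray's ridge crests, 30 to 50 degrees off the grooves. Its centre is about 40 mm above the tray's underside when on the crests, about 30.5 mm when in a groove (each give or take 3 mm with the deck).
- rod4: Loose steel stirring rod with round ends, 8 mm thick, 100 mm long, 40 g; origin at its centre, x along it. At the start it lies askew across the tray's ridge crests, 30 to 50 degrees off the grooves. Its centre is about 40 mm above the tray's underside when on the crests, about 30.5 mm when in a groove (each give or take 3 mm with the deck).
Mind the look-alikes: they are no part of the job. Leave any orange look-alike of the rod1 alone.

How it is judged (in metres and radians):
On the way, in this order (a step that is already met when the one before it is completed fails the run):
1. rake upright, its teeth pressing with more than 1 N on the deck at the flat strip at the tray's +y end (contact force between rake and tray above 1 N and y of rake in the frame of tray between 0.085 and 0.14 m and angle between rake's own z axis and vertical below 0.2 rad), for 0.15 s.
2. rake upright, its teeth pressing with more than 1 N on the deck at the first quarter of the ridges (contact force between rake and tray above 1 N and y of rake in the frame of tray between 0.03 and 0.07 m and angle between rake's own z axis and vertical below 0.2 rad), for 0.15 s.
3. rake upright, its teeth pressing with more than 1 N on the deck at the middle of the ridges (contact force between rake and tray above 1 N and y of rake in the frame of tray between -0.02 and 0.02 m and angle between rake's own z axis and vertical below 0.2 rad), for 0.15 s.
4. rake upright, its teeth pressing with more than 1 N on the deck at the last quarter of the ridges (contact force between rake and tray above 1 N and y of rake in the frame of tray between -0.07 and -0.03 m and angle between rake's own z axis and vertical below 0.2 rad), for 0.15 s.
5. rake upright, its teeth pressing with more than 1 N on the deck at the flat strip at the far, -y end (contact force between rake and tray above 1 N and y of rake in the frame of tray between -0.14 and -0.085 m and angle between rake's own z axis and vertical below 0.2 rad), for 0.15 s.
At the end, for the whole second after the job is handed in: All four rods lie still in grooves (centres 20 to 35 mm above the tray's underside, within 0.06 rad of the tray's x axis); the rake stands released on its pad, within 20 mm of its centre, 0.25 rad of its length (either way round), 0.06 rad of upright and down on the cork (4 mm) (z of rod1 in the frame of tray between 0.02 and 0.035 m and angle between the x axis of each of rod1, rod2, rod3, rod4 and the x axis of tray, either way round below 0.06 rad and linear speed of each of rod1, rod2, rod3, rod4, rake below 0.02 m/s and z of rod2 in the frame of tray between 0.02 and 0.035 m and z of rod3 in the frame of tray between 0.02 and 0.035 m and z of rod4 in the frame of tray between 0.02 and 0.035 m and horizontal distance between rake and pad below 0.02 m and angle between the x axis of rake and the x axis of pad, either way round below 0.25 rad and angle between rake's own z axis and vertical below 0.06 rad and z of rake in the frame of pad below 0.008 m); the robot touches nothing.
It fails at once if the rake presses on the tray with more than 15 N (contact force between rake and tray above 15 N).
It fails at once if the fingers touch a rod (contact force between the fingers and rod1 above 0.3 N or contact force between the fingers and rod2 above 0.3 N or contact force between the fingers and rod3 above 0.3 N or contact force between the fingers and rod4 above 0.3 N).
It fails at once if the timer or the bowl is shifted by more than 20 mm (distance of any of timer, bowl from where it was at the start of the episode above 0.02 m).
It also fails if it takes over 69 s, if anything falls off the work surface, if the arm or the gripper's body presses on something with over 40 N, if the wrist force passes 120 N, or if a joint passes its speed limit or range.

## Robot

A 6-joint arm with a two-finger parallel gripper is mounted at the origin on a cart in front of the work surface, level with it; the furniture and walls round the work are solid. World frame = base frame: x ahead of the robot, y to its left, z up, the work surface at z = 0. Lengths are in mm, angles in rad, forces in N, time in s.
With the tool pointing down it reaches from about 400 to 825 mm from the base axis. Payload 7 kg.
Tool frame: the origin (TCP) lies at the very end of the fingers, on their centre line; the grasp point (between the pads) lies 19 mm behind it; z points along the fingers, y is the line along which they close (so a half turn about z gives the same grasp; the last joint's range is limited). The gripper opens to 88 mm and grips with 3 to 60 N. Pads are 19 mm wide; open, the fingers measure 130 mm over their backs; the gripper's body (78 mm by 193 mm) begins 47 mm behind the grasp point.
Start: joints at [-0.925, 0.359, 0.012, 0, -1.224, -0.288], TCP at [236.367, -632.239, 226.561] pointing down, gripper open.
Joint ranges: [-3.07, 3.07], [-1.43, 2.12], [-1.02, 1.25], [-3.03, 1.67], [-3.05, -0], [-3.03, 3.03]. Speed limits (rad/s): [2.39, 2.39, 3.01, 3.14, 3.14, 3.14].

## Interface

Orientations are given as a unit quaternion [x, y, z, w].
In Python, from plant import bot gives the robot as it stands. Calls block until the motion is done:
- bot.move_ptp(position, orientation): joint-space move of the TCP to a pose.
- bot.line_to(position, velocity=150, ori=None): straight line of the TCP; ori=None keeps the orientation; velocity is the mean speed in mm/s.
- bot.move_joints(angles): joint-space move.
- bot.move_gripper(opening, force=None): finger opening in mm; force is the grip in N (None keeps the last); returns when the fingers have stopped.
- bot.pause(seconds).
- bot.solve_ik(position, orientation): joint angles nearest the present ones, or None.
- bot.read_state(): the state.
- bot.camera(name): name is "scene" or "top" or "wrist"; returns the picture (400x640x3 uint8, red, green, blue); there is no depth.
- bot.get_calibration(name): a dict with "fx", "fy", "cx", "cy" (pixels), "view" (4x4, takes a point from world to camera coordinates); the wrist camera has in their place "T_tool_cam" (4x4, takes a point from camera to tool coordinates, whose origin is the TCP and whose axes are the flange's). Camera axes: x right, y up, looking along -z (the intrinsics and any distortion apply to the point x, -y, -z); pixel columns grow to the right and rows downward; lengths in mm; the calibration is good to about 2 mm. The wrist camera is an equidistant fisheye: a pixel r from the principal point sees the ray r / f radians off the axis. A picture is of the moment at which its call begins: read the wrist's pose just before it. get_calibration takes no time and is no camera call.
A pose or a line that the arm cannot do raises bot.Unreachable and nothing moves.
- bot.close_job(): hands the job in; it is judged then, once.
The state is a dict: "t": time; "joint_pos": joint angles; "qvel": joint speeds; "tau": joint torques, N m; "tcp_pos": TCP position; "eef_rot": TCP orientation; "contact_force": force on the tool from outside, world axes, zero at the start; "moment": the same for the moment, N m; "width": finger opening in mm; "finger_force": force on a finger pad.
Only numpy, scipy, OpenCV 4.12 (cv2) and the standard library are available. Lean on these libraries where they do the work, as an engineer would, in place of code of your own. Each camera call takes 0.05 s, during which the arm holds its last target. There are 200 camera calls.

## Working session

There is one attempt and no reset: what is moved stays moved. The work goes in short steps, each a Python script; the robot and the scene stay as the last script left them, time stands still between calls to the robot, and variables do not carry over. Pictures are saved under pics/ and viewed, at most 10 in all, crops included, and the job is handed in when it is done.

```bash
mkdir -p pics; ls; python3 - <<'E'
from plant import bot
import cv2, numpy as np
np.set_printoptions(precision=4,suppress=True)
for n in ("scene","top"):
    im=bot.camera(n); cv2.imwrite(f"pics/{n}0.png",im[...,::-1]); c=bot.get_calibration(n); print(n,c)
print(bot.get_calibration("wrist")); s=bot.read_state(); print(s)
E
```

```text
pics
scene {'fx': 414.3587662393998, 'fy': 414.3587662393998, 'cx': 314.5459145645098, 'cy': 204.26586261446656, 'view': array([[    0.8383,    -0.5453,    -0.0018,  -490.8957],
       [    0.3357,     0.5135,     0.7897,  -194.9415],
       [   -0.4297,    -0.6626,     0.6135, -1033.7794],
       [    0.    ,     0.    ,     0.    ,     1.    ]])}
top {'fx': 517.4458152251029, 'fy': 517.4458152251029, 'cx': 318.49406164663424, 'cy': 211.30424252693632, 'view': array([[    0.0272,    -0.9996,     0.0003,   -66.6514],
       [    0.9852,     0.0269,     0.1693,  -559.1783],
       [   -0.1692,    -0.0043,     0.9856, -1166.6829],
       [    0.    ,     0.    ,     0.    ,     1.    ]])}
{'fx': 309.70691628693146, 'fy': 309.70691628693146, 'cx': 313.192993116868, 'cy': 194.85051496898382, 'T_tool_cam': array([[   0.0002,    0.9673,    0.2536,   68.121 ],
       [   1.    ,   -0.0002,    0.    ,    0.0118],
       [   0.0001,    0.2536,   -0.9673, -157.6008],
       [   0.    ,    0.    ,    0.    ,    1.    ]])}
{'t': 0.1, 'joint_pos': array([-0.9249,  0.3593,  0.0111, -0.0003, -1.2241, -0.2881]), 'qvel': array([-0.0009, -0.0015,  0.0024, -0.0004, -0.0021, -0.0009]), 'tau': array([ -0.0016, -58.4164,  29.3751,   7.0155,   0.0101,  -0.    ]), 'tcp_pos': array([ 236.195 , -631.8451,  225.7106]), 'eef_rot': array([-0.1779,  0.984 ,  0.0007, -0.0002]), 'contact_force': array([-0.3733, -0.2065,  0.0114]), 'moment': array([-0.016 ,  0.0383, -0.0468]), 'finger_force': 0.0, 'width': 87.77604844834889}
```

View pics/scene0.png

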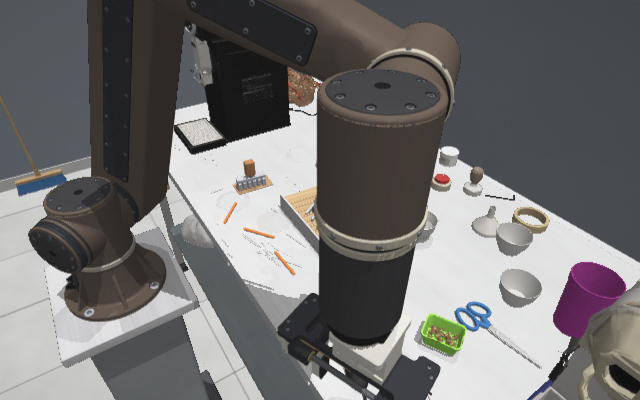

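View pics/top0.png

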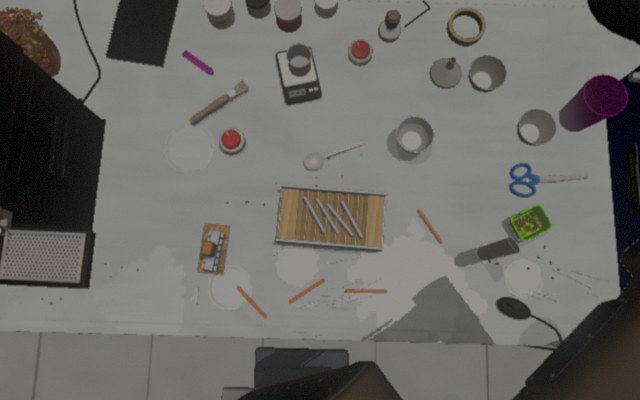

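Scene shows arm blocking the tray; top view shows the tray at about (331,217) with four grey rods on it, the pad and rake at about (213,249), and the orange decoys outside the tray.

```bash
cat > h.py <<'E'
import numpy as np, cv2
from scipy.spatial.transform import Rotation as R
from plant import bot
np.set_printoptions(precision=4,suppress=True)
def rays(name,px,T=None):
    c=bot.get_calibration(name); p=(np.atleast_2d(px).astype(float)-[c['cx'],c['cy']])/c['fx']
    if name=='wrist':
        r=np.linalg.norm(p,axis=1,keepdims=True); k=np.where(r>1e-9,np.sin(r)/np.maximum(r,1e-9),1)
        d=np.hstack([p[:,:1]*k,-p[:,1:]*k,-np.cos(r)]); M=T@c['T_tool_cam']
    else:
        d=np.hstack([p[:,:1],-p[:,1:],-np.ones((len(p),1))]); M=np.linalg.inv(c['view'])
    return M[:3,3], d@M[:3,:3].T
def plane(name,px,z,T=None):
    o,d=rays(name,px,T); return (o+d*((z-o[2])/d[:,2])[:,None])[:,:2]
def tcpT():
    s=bot.read_state(); T=np.eye(4); T[:3,:3]=R.from_quat(s['eef_rot']).as_matrix(); T[:3,3]=s['tcp_pos']; return T
def down(a):  # tool down, tool y (closing) at world angle a
    y=np.array([np.cos(a),np.sin(a),0]); z=np.array([0,0,-1.]); return R.from_matrix(np.c_[np.cross(y,z),y,z]).as_quat()
def rectline(name,mask,z,T=None):
    cs,_=cv2.findContours(mask,cv2.RETR_EXTERNAL,cv2.CHAIN_APPROX_NONE); c=max(cs,key=cv2.contourArea)[:,0]
    q=plane(name,c,z,T).astype(np.float32); return cv2.minAreaRect(q),c
E
python3 - <<'E'
from h import *
im=cv2.imread('pics/top0.png'); hsv=cv2.cvtColor(im,cv2.COLOR_BGR2HSV)
m=((hsv[...,0]<25)&(hsv[...,1]>60)&(hsv[...,2]>60)).astype(np.uint8)*255
for (x0,y0,x1,y1),z in (((265,175,395,260),36),((190,215,240,285),4)):
    k=np.zeros_like(m); k[y0:y1,x0:x1]=m[y0:y1,x0:x1]; k=cv2.morphologyEx(k,cv2.MORPH_CLOSE,np.ones((9,9)))
    r,c=rectline('top',k,z); print(r, cv2.boundingRect(c))
a=cv2.resize(im[180:260,265:395],None,fx=4,fy=4,interpolation=cv2.INTER_CUBIC)
b=cv2.resize(im[215:285,185:245],None,fx=4,fy=4,interpolation=cv2.INTER_CUBIC)
cv=np.zeros((320,760,3),np.uint8); cv[:,:520]=a; cv[:280,520:]=b; cv2.imwrite('pics/crop.png',cv)
E
```

```text
((551.2265625, -81.93671417236328), (242.560302734375, 121.7664566040039), 86.69606018066406) (278, 188, 107, 59)
((471.130126953125, 199.1681671142578), (62.10987091064453, 117.9229736328125), 85.1492919921875) (198, 223, 32, 52)
```

View pics/crop.png

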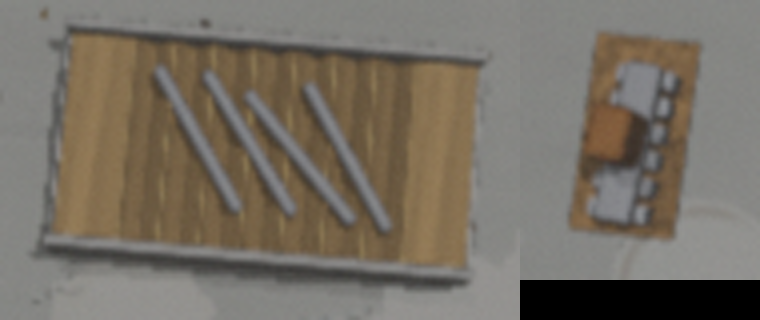

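Crop shows the tray rotated about -3°, deck unobstructed, rods within the ridges, rake on the pad. Moving in to refine with the wrist camera.

```bash
python3 - <<'E'
from h import *
def look(x,y,z,a,n):
    bot.move_ptp([x,y,z],down(a)); bot.pause(0.3); T=tcpT(); im=bot.camera('wrist')[...,::-1]; cv2.imwrite(f'pics/{n}.png',im); np.save(f'pics/{n}.npy',T); return T
look(540,-82,240,np.radians(86.7),'w1')
T=look(455,199,240,np.radians(85.1),'w2')
print(bot.read_state()['t'],T, bot.read_state()['joint_pos'],bot.read_state()['contact_force'])
a=cv2.imread('pics/w1.png');b=cv2.imread('pics/w2.png'); 
cv2.imwrite('pics/w12.png',cv2.resize(np.vstack([a,b]),(480,600),interpolation=cv2.INTER_AREA))
E
```

```text
4.1667 [[ -0.9962   0.0868  -0.0001 455.3677]
 [  0.0868   0.9962  -0.0002 198.2733]
 [  0.0001  -0.0002  -1.     239.941 ]
 [  0.       0.       0.       1.    ]] [ 0.8074  0.0526 -0.3499  0.     -1.1685 -2.465 ] [ 0.1581 -0.5278 -0.4307]
```

View pics/w12.png

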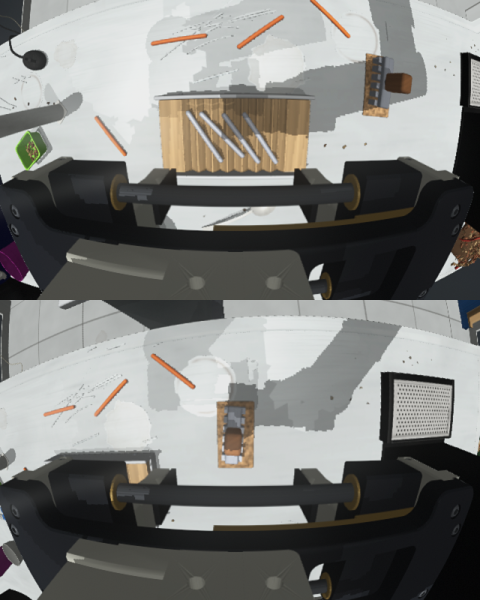

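The wrist views show the tray deck at full-res about (310,178) in w1, and the pad and rake at about (314,178) in w2, with the handle top near (309,187).

```bash
python3 - <<'E'
from h import *
for n,(x0,y0,x1,y1),z in (('w1',(205,120,420,235),36),('w2',(280,128,350,230),4)):
    im=cv2.imread(f'pics/{n}.png');T=np.load(f'pics/{n}.npy');hsv=cv2.cvtColor(im,cv2.COLOR_BGR2HSV)
    m=((hsv[...,0]<25)&(hsv[...,1]>70)&(hsv[...,2]>50)).astype(np.uint8)*255
    k=np.zeros_like(m); k[y0:y1,x0:x1]=m[y0:y1,x0:x1]; k=cv2.morphologyEx(k,cv2.MORPH_CLOSE,np.ones((15,15)))
    k2=cv2.morphologyEx(k,cv2.MORPH_OPEN,np.ones((5,5)))
    r,c=rectline('wrist',k2,z,T); print(n,r,cv2.boundingRect(c))
im=cv2.imread('pics/w2.png'); cv2.imwrite('pics/w2c.png',cv2.resize(im[125:230,275:355],None,fx=5,fy=5,interpolation=cv2.INTER_CUBIC))
E
```

```text
w1 ((550.2485961914062, -84.1286849975586), (242.53115844726562, 121.78689575195312), 86.9356689453125) (212, 131, 201, 99)
w2 ((470.9529113769531, 197.47705078125), (62.10356521606445, 117.97604370117188), 85.45514678955078) (290, 135, 48, 89)
```

View pics/w2c.png

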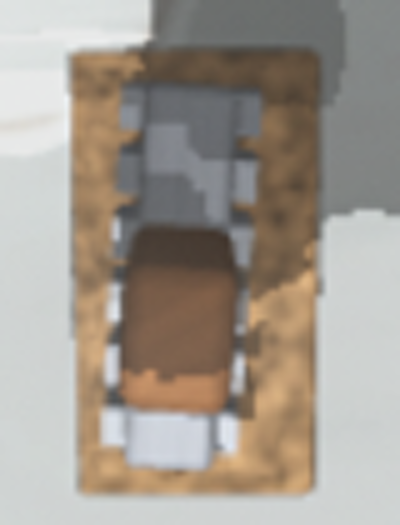

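```bash
python3 - <<'E'
from h import *
T=np.load('pics/w2.npy'); f=lambda p,z:plane('wrist',(np.array(p,float)+.5)/5+[275,125]-.5,z,T)
h=f([(122,410),(227,410),(237,264),(130,264)],96); print(h,h.mean(0))
for p in ([(120,90),(103,445)],[(260,90),(238,445)],[(147,90),(127,465)]):
    q=f(p,30); d=q[0]-q[1]; print(q,np.degrees(np.arctan2(-d[1],-d[0])))
for z in (96,): 
    d=h[2]-h[1];print(np.degrees(np.arctan2(d[1],d[0])))
E
```

```text
[[477.3245 181.787 ]
 [479.1669 203.079 ]
 [449.1645 207.5162]
 [447.3198 186.3384]] [463.2439 194.6801]
[[418.1412 184.0342]
 [505.6761 171.236 ]] -8.318077093829396
[[421.0246 217.1301]
 [508.5735 204.8415]] -7.989986447293602
[[418.724  190.4199]
 [511.441  176.6976]] -8.418760270340183
171.5873093947666
```

```bash
python3 - <<'E'
from h import *
q=down(np.radians(81.8)); p=np.array([463.3,194.5])
bot.line_to([*p,115],200,ori=q); bot.line_to([*p,52],80); bot.pause(.1)
print(bot.read_state()['tcp_pos'])
bot.move_gripper(15,40); bot.pause(.2); s=bot.read_state(); print(s['width'],s['finger_force'],s['tcp_pos'],s['contact_force'])
bot.line_to([*p,58],20); bot.line_to([*p,125],100); bot.pause(.3); s=bot.read_state(); print(s['contact_force'],s['width'],s['tcp_pos'],s['t'])
ty=-0.0555; c=np.array([550.6,-83.]); yh=np.array([-np.sin(ty),np.cos(ty)]); q=down(np.pi/2+ty)
a=c+103.5*yh; bot.line_to([*a,125],150,ori=q); bot.pause(.3); s=bot.read_state(); print(s['contact_force'],s['tcp_pos'],a,s['t'],s['joint_pos'])
im=bot.camera('top')[...,::-1]; k=bot.camera('wrist')[...,::-1]
cv2.imwrite('pics/g.png',np.hstack([cv2.resize(im[170:270,180:400],None,fx=2,fy=2),k[60:260,140:500]]))
E
```

```text
[463.6091 194.8163  52.5601]
24.097861932282843 39.93736267089844 [463.2882 194.4965  51.9827] [-0.3576 -0.0523  0.0289]
[-0.235  -0.0124 -2.7252] 24.161010760958497 [463.1188 194.3541 124.5064] 8.7667
[ 0.0511 -0.4614 -1.9632] [556.2769  20.7121 125.0937] [556.3413  20.3406] 10.5333 [ 0.389   0.2545 -0.3883 -0.     -0.9278 -2.0146]
```

View pics/g.png

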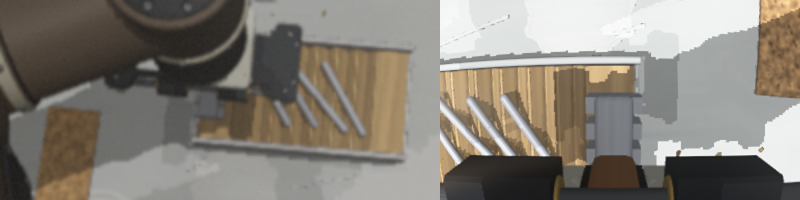

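The picture shows the rake held square over the near strip, clear of the rods and walls.

```bash
cat > stroke.py <<'E'
from h import *
ty=-0.0555; c=np.array([550.6,-83.]); yh=np.array([-np.sin(ty),np.cos(ty)]); q=down(np.pi/2+ty)
def F(n=3):
    v=[]
    for _ in range(n): v.append(bot.read_state()['contact_force']); bot.pause(.02)
    return np.mean(v,0)
def stroke():
    P=lambda y,z:[*(c+y*yh),z]
    bot.line_to(P(103.5,91),40,ori=q); bot.pause(.3); f0=F(6); z=89.; 
    bot.line_to(P(103.5,z),8)
    while z>78:
        z-=.35; bot.line_to(P(103.5,z),6); f=F(2)-f0
        if f[2]>3.8: break
    else: raise SystemExit('no contact')
    bot.pause(.2); f=F()-f0; print('contact',z,f,bot.read_state()['tcp_pos'],bot.read_state()['t'])
    log=[]
    for y in np.arange(97.5,-106,-6):
        z+=np.clip((f[2]-5)/5*.5,-.35,.5); bot.line_to(P(y,z),30); f=F(2)-f0; log.append([y,z,f[2],np.hypot(*f[:2])])
        if f[2]>11: z+=1; bot.line_to(P(y,z),10); f=F(2)-f0
    bot.pause(.2); print(np.array(log).round(1).tolist(), F()-f0,bot.read_state()['t'])
    bot.line_to(P(y,z+2),10); bot.line_to(P(y,125),80); bot.pause(.2)
    print(bot.read_state()['t'],bot.read_state()['width'])
E
python3 - <<'E'
from stroke import *
stroke()
im=bot.camera('top')[...,::-1]; k=bot.camera('wrist')[...,::-1]
cv2.imwrite('pics/s.png',np.hstack([cv2.resize(im[170:270,240:400],None,fx=2,fy=2),k[60:260,100:540]]))
E
```

```text
contact 84.45000000000007 [-1.4148  0.0942  5.1847] [556.4048  20.3344  84.543 ] 16.3667
[[97.5, 84.5, 5.1, 2.9], [91.5, 84.5, 4.6, 1.4], [85.5, 84.4, 4.7, 2.1], [79.5, 84.4, 5.8, 2.5], [73.5, 84.5, 5.6, 2.5], [67.5, 84.6, 5.0, 2.6], [61.5, 84.5, 5.4, 2.1], [55.5, 84.6, 4.4, 2.1], [49.5, 84.5, 5.3, 2.4], [43.5, 84.6, 5.7, 1.9], [37.5, 84.6, 4.9, 1.9], [31.5, 84.6, 4.1, 1.8], [25.5, 84.5, 4.6, 2.1], [19.5, 84.5, 4.7, 2.3], [13.5, 84.5, 5.0, 2.6], [7.5, 84.5, 5.4, 2.4], [1.5, 84.5, 5.2, 2.5], [-4.5, 84.5, 5.4, 2.1], [-10.5, 84.6, 4.9, 3.2], [-16.5, 84.5, 4.7, 1.5], [-22.5, 84.5, 4.8, 2.3], [-28.5, 84.5, 5.7, 2.1], [-34.5, 84.6, 5.3, 2.0], [-40.5, 84.6, 4.6, 2.2], [-46.5, 84.6, 4.8, 2.5], [-52.5, 84.5, 4.5, 2.1], [-58.5, 84.5, 5.3, 2.5], [-64.5, 84.5, 4.7, 2.2], [-70.5, 84.5, 5.8, 2.6], [-76.5, 84.6, 5.6, 1.6], [-82.5, 84.6, 4.4, 1.7], [-88.5, 84.6, 5.1, 1.9], [-94.5, 84.6, 5.0, 1.4], [-100.5, 84.6, 4.9, 2.0]] [ 0.4142 -0.5937  4.7967] 29.65
30.8333 23.872710964547633
```

View pics/s.png

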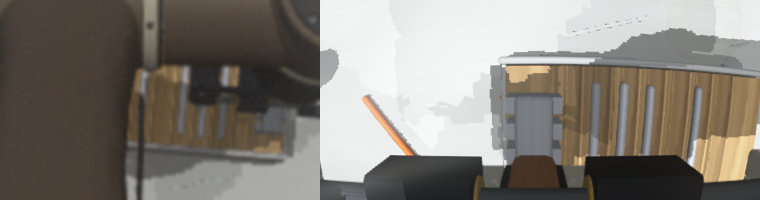

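All four rods appear parallel in grooves (at about x 595, 622, 649 and 696 in the right half). Putting the rake back.

```bash
python3 - <<'E'
from h import *
q=down(np.radians(85.3)); p=[471,198.3]
bot.line_to([*p,125],150,ori=q); bot.line_to([*p,62],80); bot.pause(.3); f0=bot.read_state()['contact_force'][2]
z=54.
bot.line_to([*p,z],15)
while z>51:
    z-=.3; bot.line_to([*p,z],8); bot.pause(.05)
    if bot.read_state()['contact_force'][2]-f0>2.5: break
print(z,bot.read_state()['tcp_pos']); bot.move_gripper(60); bot.pause(.2)
bot.line_to([*p,130],80); bot.move_ptp([455,199,240],q); bot.pause(.3); T=tcpT(); k=bot.camera('wrist')[...,::-1]; cv2.imwrite('pics/e2.png',k); np.save('pics/e2.npy',T)
bot.move_ptp([540,-82,240],down(np.pi/2-.0555)); bot.pause(.3); np.save('pics/e1.npy',tcpT()); k1=bot.camera('wrist')[...,::-1]; cv2.imwrite('pics/e1.png',k1)
cv2.imwrite('pics/e.png',np.hstack([cv2.resize(k[125:230,275:355],(400,525),interpolation=cv2.INTER_CUBIC),cv2.resize(k1[120:240,210:410],(400,525))]))
print(bot.read_state()['t'])
# rod angles
hsv=cv2.cvtColor(k1,cv2.COLOR_BGR2HSV); m=((hsv[...,1]<55)).astype(np.uint8)*255
cs,_=cv2.findContours(m[138:226,222:400].copy(),cv2.RETR_EXTERNAL,cv2.CHAIN_APPROX_NONE)
T=tcpT(); X=np.array([np.cos(-.0555),np.sin(-.0555)]); Y=np.array([-X[1],X[0]])
for c in cs:
    if cv2.contourArea(c)>80:
        w=plane('wrist',c[:,0]+[222,138],30.5,T); vx,vy,x,y=cv2.fitLine(w.astype(np.float32),cv2.DIST_L2,0,.01,.01).ravel(); d=np.array([vx,vy]); g=w.mean(0)-[550.6,-83]
        print(g@X,g@Y,np.ptp(w@X),np.ptp(w@Y),np.arcsin(d@Y)*np.sign(d@X))
E
```

```text
51.60000000000002 [471.0504 198.3157  51.9559]
42.475
2.608656233415391 -1.5213215655609607 98.82888332842458 7.532169150753482 -0.0006355339922911381
1.5273155032798131 46.705072636104006 100.53503583663831 8.54316925676634 -0.0021341110853114516
1.6313433197258715 -49.744051138227945 100.64081240534813 8.381535416886734 -0.006411532180216862
1.0381059661504306 -25.67745807116101 100.0593776722738 8.621158553965131 -0.006353910144707135
```

View pics/e.png

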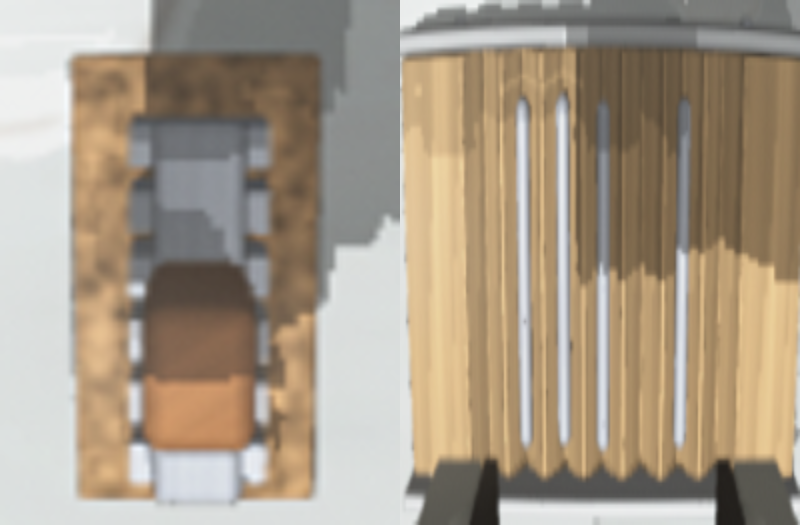

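The rake stands upright, centred and aligned on its pad (crop centre about (200,310)). The four rods sit in grooves, parallel to within 0.01 rad.

```bash
python3 -c "
from plant import bot
print(bot.close_job())"
```

```text
the job is handed in; nothing more can be done
None
```

The job is handed in with no verdict shown: one full stroke at about 5 N (4.1–5.8 N measured) left all four rods in grooves, and the rake stands upright, centred and released on its pad.

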